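# Lay the backup battery into the watering controller

## Robot

A 6-joint arm with a two-finger parallel gripper is mounted at the origin on the work surface. World frame = base frame: x ahead of the robot, y to its left, z up, the work surface at z = 0. Lengths are in m, angles in rad, forces in N, time in s.
With the tool pointing down it reaches from about 0.25 to 0.725 m from the base axis. Payload 4 kg.
Tool frame: the origin (TCP) lies midway between the tips of the shut fingers; the grasp point (between the pads) lies 19 mm behind it; z points along the fingers, x is the direction in which the jaws open and shut, and the axes are right-handed (so a half turn about z gives the same grasp; the last joint's range is limited). The gripper opens to 85 mm and grips with 20 to 120 N. Pads are 22 mm wide; open, the fingers measure 114 mm over their backs; the gripper's body (76 mm by 85 mm) begins 54 mm behind the grasp point. The pads swing forward as they close: fully open they stand 13 mm farther back than shut.
Start: joints at [1.315, 0.241, 0.005, 1.335, 0, 1.571], TCP at [0.127, 0.484, 0.231] pointing down, gripper open.
Joint ranges: [-2.72, 2.72], [-1.05, 1.87], [-1.09, 1.28], [-1.99, 2.15], [-1.42, 1.44], [-3.14, 3.14]. Speed limits (rad/s): [2.79, 2.79, 3.14, 3.14, 3.14, 3.14].

## Interface

Orientations are given as a unit quaternion [x, y, z, w].
In Python, from workcell import bot, vision, ticket gives the robot as it stands.
- The arm moves only by the tool play_rows, never from a script. Its argument "deltas" is one flat list of numbers, 5 for each row, row after row: the opening, from 0 (shut) to 1 (fully open), then the shift along the tool's x, y, z in units of 60 mm (1.0 is 60 mm), then the turn about the tool's z in degrees. A call has 1 to 12 rows; each row shifts and turns the pose as measured when the row begins, along the tool's axes as they then stand; what a row does not reach is not made up. A row lasts 1/8 s, in which the tool goes at most 62.5 mm and 10.7 degrees, less where a joint would pass 70% of its speed; a pose out of reach is approached as far as the arm can. A call is refused whole if a number of a shift passes 1 or a number of a turn 10.7, either way. A call with a gripper value outside its range is refused whole. The fingers move at their own pace and stop on an object; the grip force is fixed at half the most. Time passes only in rows, so rows that do not move let the fingers close. It gives the time, the measured TCP pose, the force and the opening at its end, in the units of the state.
- bot.get_obs(): the state, without advancing time (a new reading comes with each control period).
- vision.camera(name): name is "scene" or "top" or "wrist"; returns a dict with "color" (420x560x3 uint8, blue, green, red), "intrinsics" (3x3 intrinsics, pixels), "k1" (the pictures are not rectified: a ray, as slopes to the right and down, at radius r is drawn at 1 + k1 r^2 times it, then the intrinsics apply), "rvec" (rotation vector, rad) and "tvec" (3), from world to camera coordinates, as OpenCV has them. Camera axes: x right, y down, z forward; pixel columns grow to the right and rows downward; lengths in m; the calibration is good to about 2 mm. A picture is of the moment at which its call begins. There is no depth.
- ticket.job_done(): hands the job in, once; it reports no verdict.
The state is a dict: "clock": time; "joint_pos": joint angles; "joint_vel": joint speeds; "tau": joint torques, N m; "eef_pos": TCP position; "tool_rot": TCP orientation; "ft_force": force on the tool from outside, world axes, zero at the start; "ft_torque": the same for the moment, N m; "grip_width": finger opening in m.
Only numpy, scipy, OpenCV 4.12 (cv2) and the standard library are available. Lean on these libraries where they do the work, as an engineer would, in place of code of your own. Each camera call takes 0.05 s, during which the arm holds its last target. There are 200 camera calls.

## Task

The watering controller lies on the bench with its hood off, waiting for the tall backup battery that stands in the parts tray. Lift the battery out, stand it gently on the bench with its foot close and square against the plain end of the controller's base plate, in line with the empty battery bay, and let go; then push high on its narrow face, so that the plate's edge stops its foot and it tips over onto its side on the plate. Let go, take it again as it lies, lift it off the plate and lower it gently and fully down into the bay, terminals towards the contact strip, leaving all the other things where they are.

Things in the scene. Friction and masses are not known exactly. Their poses are not given: they have to be found in the camera images.
- battery: tall sealed battery standing in the parts tray: mid-grey case, darker lid, 70 (x) x 47 (y) x 101 (z) mm, about 0.7 kg, mass centre at mid-case. Two flat metal terminal tabs, 6 mm high, on its top, 22 mm either side of the middle along x. Origin: centre of its underside; z from foot to terminals (up as it stands). The narrow faces (47 x 101 mm) look along +x and -x. Gripped across its 47 mm
- battery_mid (a point): centre of the battery's case, 50.5 mm above its underside
- battery_top (a point): centre of the battery's top face, between the tabs, 101 mm above its underside
- controller: watering controller on its back, fixed: off-white plate 12 mm thick, x -145 to 145 mm, y -135 to 75 mm. Origin on the bench; x runs along the battery's line (y = 0) from the plain end over the blank deck and the bay to the contact strip. Circuit board and transformer, up to 48 mm high, at y = -78 to -130; four hood bosses 12 mm across, top at 20 mm, stand 9 mm from the plate's corners
- edge (a point): middle of the upper edge of the plate's plain end (controller x = -145, y = 0, z = 12 mm): the vertical end face below it, down to the bench, is the stop. Beyond it the blank deck runs 125 mm up to the bay. A battery tipped over the edge can still come to rest leaning between bench and edge up to about 50 degrees; past that it goes over by itself. Axes as the controller's
- bay (a point): centre of the bay's floor (controller x = 35, y = 0, z = 4 mm): a recess 109 (x) x 55 (y) mm, 8 mm below the deck, black floor. It takes the battery lying on either narrow side, terminals to +x, towards the contact strip, a black block 74 mm high whose face is 66 mm from the bay's centre. Lying there the battery's top is at 74 mm; lying on the deck, at 82 mm. Axes as the controller's
- tray: fixed steel parts tray 240 (x) x 170 (y) x 22 mm high, floor 4 mm thick, on which the two batteries stand. Origin: centre of its underside
- small_battery: a smaller, darker battery 43 (x) x 97 (y) x 52 mm high in the same tray, not wanted. Origin: centre of its underside
- screw_tin: open round steel tin with screws, 72 mm across, 22 mm high. Origin: centre of its underside
- pot: black plant pot 94 mm across, 84 mm high, with a seedling up to 140 mm. Origin: centre of its underside
- labels: bundle of white plant labels 120 x 18 x 16 mm. Origin: centre of its underside
- trowel: hand trowel lying flat, wooden handle, 310 mm long along its x. Origin: on the bench near its middle
- feed_bottle: plant feed bottle 66 mm across, 190 mm high. Origin: centre of its underside

How it is judged:
On the way, in this order (a step that is already met when the one before it is completed fails the run):
1. the battery stands upright on the bench, its foot against (within 10 mm of) the plain end of the controller's base plate, square to it and opposite the bay (within 25 mm of its centre line), let go (angle between battery's own z axis and vertical below 0.06 rad and height (world z) of battery below 0.006 m and x of battery in the frame of edge between -0.046 and -0.029 m and y of battery in the frame of edge between -0.025 and 0.025 m and angle between the x axis of battery and the x axis of controller, either way round below 0.2 rad and contact force between the fingers and battery below 0.2 N and linear speed of battery below 0.02 m/s), for 0.2 s.
2. the battery is tipping over that edge towards the bay: leaning 30 to 60 degrees, its foot still down at the edge (angle between battery's own z axis and vertical between 0.52 and 1.05 rad and height (world z) of battery below 0.055 m and x of battery in the frame of edge between -0.075 and 0.005 m and x of battery_top in the frame of edge above 0 m and angle between the y axis of battery and the y axis of controller, either way round below 0.25 rad).
3. it lies at rest on a narrow side on the base plate, terminals towards the bay, let go (angle between battery's own z axis and vertical between 1.5008 and 1.6408 rad and angle between battery's own y axis and vertical between 1.5008 and 1.6408 rad and height (world z) of battery between 0.041 and 0.053 m and x of battery in the frame of edge between -0.045 and 0.05 m and x of battery_top in the frame of edge above 0 m and contact force between the fingers and battery below 0.2 N and linear speed of battery below 0.02 m/s), for 0.2 s.
4. taken again as it lies, it is lifted clear of the plate (5 mm or more), still lying level within about 15 degrees (height (world z) of battery_mid above 0.052 m and angle between battery's own z axis and vertical between 1.3108 and 1.8308 rad and angle between battery's own y axis and vertical between 1.3108 and 1.8308 rad and contact force between the fingers and battery above 1 N).
At the end, for the whole second after the job is handed in: the battery lies on a narrow side, fully down on the floor of the bay (case centre within 6.5 mm of the bay's centre and 5 mm in height, within about 5 degrees of the bay's line), terminals towards the contact strip, released and at rest (angle between battery's own z axis and vertical between 1.5008 and 1.6408 rad and angle between battery's own y axis and vertical between 1.5008 and 1.6408 rad and height (world z) of battery between 0.034 and 0.0435 m and horizontal distance between battery_mid and bay below 0.0065 m and angle between the z axis of battery and the x axis of controller, either way round below 0.09 rad and x of battery_top in the frame of bay above 0.03 m and contact force between the fingers and battery below 0.2 N and linear speed of battery below 0.01 m/s and angular speed of battery below 0.05 rad/s); the robot touches nothing.
It fails at once if the smaller battery, screw tin, potted seedling, labels, trowel or feed bottle is moved by more than 30 mm (distance of any of small_battery, screw_tin, pot, labels, trowel, feed_bottle from where it was at the start of the episode above 0.03 m).
It fails at once if the battery is dropped into the bay or onto its foot: let go and falling at over 0.4 m/s, which is from about 8 mm or more (contact force between the fingers and battery below 0.2 N and linear speed of battery above 0.4 m/s and (horizontal distance between battery_mid and bay below 0.015 m or angle between battery's own z axis and vertical below 0.3 rad)).
It also fails if it takes over 64 s, if anything falls off the work surface, if the arm or the gripper's body presses on something with over 40 N, if the wrist force passes 120 N, or if a joint passes its speed limit or range.

## Working session

There is one attempt and no reset: what is moved stays moved. The work goes in short steps, Python scripts to look and compute and a tool call to move; the robot and the scene stay as the last step left them, time stands still between calls to the robot, and variables do not carry over. Pictures are saved under pics/ and viewed, about 8 in all and at most 12, crops included, and the job is handed in when it is done.

Besides the shell and the picture viewer there is one more tool, called as name(argument=value, ...) on one line, values as JSON. play_rows: Moves the arm, as the interface text tells. Its arguments: {"type":"object","properties":{"deltas":{"type":"array"}},"required":["deltas"]}

```bash
mkdir -p pics
cat > h.py <<'E'
import numpy as np,cv2
from workcell import bot,vision,ticket
from scipy.spatial.transform import Rotation as R
def cam(n,save=None):
    c=vision.camera(n)
    if save: cv2.imwrite(f'pics/{save}.png',c['color'])
    return c
def ray(c,uv):
    K=np.array(c['intrinsics']);k=float(np.ravel(c['k1'])[0])
    d=np.array([(uv[0]-K[0,2])/K[0,0],(uv[1]-K[1,2])/K[1,1]])
    p=cv2.undistortPoints(np.array([[uv]],float),K,np.array([k,0,0,0,0.]))[0,0]
    M=cv2.Rodrigues(np.array(c['rvec'],float).reshape(3,1))[0];t=np.array(c['tvec'],float).ravel()
    o=-M.T@t; return o,M.T@np.array([p[0],p[1],1])
def onz(c,uv,z):
    o,d=ray(c,uv); return o+d*(z-o[2])/d[2]
def proj(c,P):
    K=np.array(c['intrinsics'],float);k=float(np.ravel(c['k1'])[0])
    return cv2.projectPoints(np.array(P,float).reshape(-1,1,3),np.array(c['rvec'],float),np.array(c['tvec'],float),K,np.array([k,0,0,0,0.]))[0][:,0]
E
python3 - <<'E'
from h import *
a=cam('top','top1');b=cam('scene','scene1')
for c in (a,b):
    o,_=ray(c,(280,210)); print(o.round(3),onz(c,(280,210),0).round(3),c['k1'])
o=bot.get_obs();print(o)
E
```

```text
[0.453 0.043 1.066] [0.524 0.064 0.   ] -0.042732846305588865
[ 0.781 -0.434  0.866] [0.505 0.064 0.   ] -0.04518320884195489
{'clock': 0.1, 'joint_pos': array([1.31501694e+00, 2.41351869e-01, 3.86347341e-03, 1.33522651e+00,
       1.57795097e-06, 1.57078554e+00]), 'joint_vel': array([ 0.0009158 , -0.00092008,  0.00194872, -0.00100454,  0.00175482,
       -0.00036509]), 'tau': array([ 5.91209778e-05, -3.73137903e+01,  2.53010541e+01,  1.08832429e-02,
        1.04121733e-05,  2.60455124e-05]), 'eef_pos': array([0.12635397, 0.4831776 , 0.23049662]), 'tool_rot': array([ 7.91513716e-01,  6.11150650e-01, -7.59781134e-04,  5.85639142e-04]), 'ft_force': array([-0.32194355, -0.07596549, -0.00825101]), 'ft_torque': array([-0.00294675,  0.05764994, -0.05267198]), 'grip_width': 0.08541427406635545}
```

View pics/top1.png

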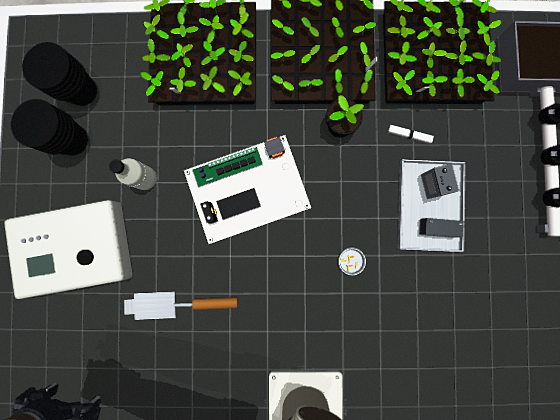

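View pics/scene1.png

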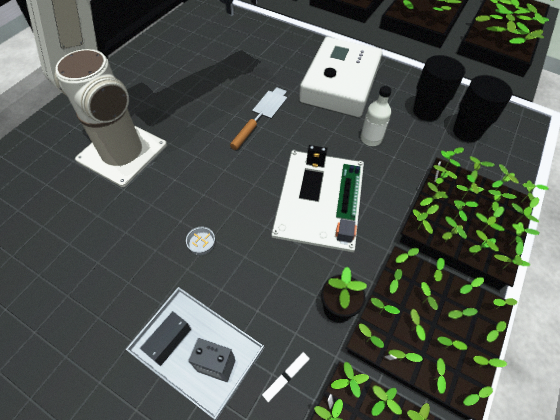

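The top view shows the plate with its corners near (186,170), (285,136), (310,207) and (210,243), the bay at (240,204) and the strip at (208,212), so the plain end faces right. The tall battery is at (438,180) in the tray.

Run:
```python
from h import *
a=cam('top');b=cam('scene')
im=a['color'];hsv=cv2.cvtColor(im,cv2.COLOR_BGR2HSV)
m=((hsv[...,2]>200)&(hsv[...,1]<40)).astype(np.uint8);m[:, :170]=0;m[:,325:]=0;m[:125]=0;m[255:]=0
pts=np.column_stack(np.nonzero(m)[::-1]);
cs,_=cv2.findContours(m,0,2);c=max(cs,key=cv2.contourArea)
W=np.array([onz(a,p[0].astype(float),.012)[:2] for p in c],np.float32)
r=cv2.minAreaRect(W);print(r,cv2.boxPoints(r).round(4))
# bay black
m2=(im.max(2)<45).astype(np.uint8);m2[:, :205]=0;m2[:,270:]=0;m2[:180]=0;m2[230:]=0
cs,_=cv2.findContours(m2,0,2)
for c in cs:
    if cv2.contourArea(c)>100:
        W=np.array([onz(a,p[0].astype(float),.008)[:2] for p in c],np.float32);print('bay',c.min(0),c.max(0),cv2.minAreaRect(W))
A=cv2.resize(im[155:255,395:470],None,fx=5.3,fy=5.3,interpolation=2)[:530]
B=cv2.resize(b['color'][285:420,125:270],None,fx=2.7,fy=3.9,interpolation=2)[:530]
B=cv2.resize(b['color'][320:400,180:245],None,fx=6,fy=6,interpolation=2)
o=np.zeros((540,800,3),np.uint8);o[:A.shape[0],:A.shape[1]]=A;o[:B.shape[0],405:405+B.shape[1]]=B[:, :395]
cv2.imwrite('pics/crop1.png',o)
```

```text
((0.5814313292503357, 0.1528170108795166), (0.2100764662027359, 0.2899836003780365), 19.25584602355957) [[ 0.4345  0.2551]
 [ 0.5301 -0.0187]
 [ 0.7284  0.0506]
 [ 0.6328  0.3243]]
bay [[205 202]] [[217 222]] ((0.5186125040054321, 0.2551126480102539), (0.05815553665161133, 0.02802429534494877), 18.870227813720703)
bay [[217 188]] [[259 218]] ((0.5422908067703247, 0.1766689121723175), (0.05112538859248161, 0.1065666452050209), 19.29326057434082)
```

View pics/crop1.png

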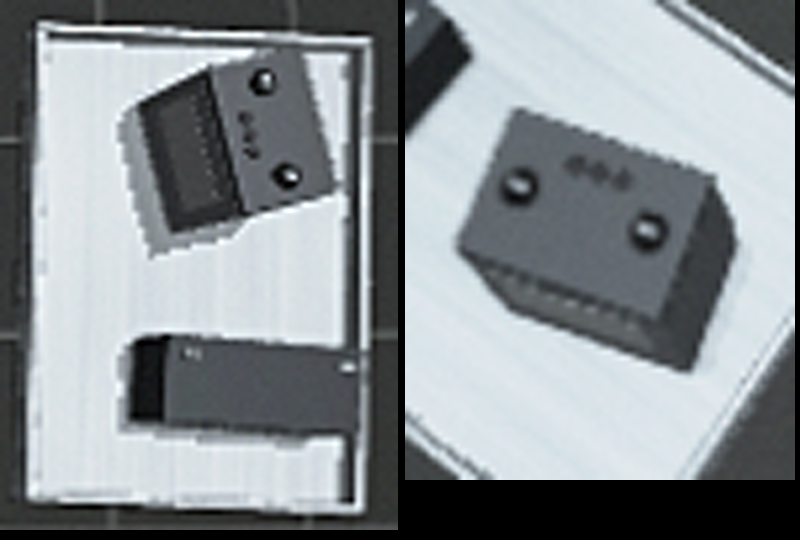

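Crop shows the battery's lid: in the top view its corners are near (210,66), (298,50), (340,190), (243,214), and in the scene view (518,108), (712,176), (660,320), (458,245).

Run:
```python
from h import *
a=cam('top');b=cam('scene')
T=[(395+x/5.3,155+y/5.3) for x,y in [(210,66),(298,50),(340,190),(243,214)]]
S=[(180+(x-405)/6,320+y/6) for x,y in [(518,108),(712,176),(660,320),(458,245)]]
tt=[(395+x/5.3,155+y/5.3) for x,y in [(264,81),(290,177)]]
st=[(180+(x-405)/6,320+y/6) for x,y in [(518,187),(648,230)]]
for n,c,q,t in (('top',a,T,tt),('scene',b,S,st)):
    P=np.array([onz(c,p,.105) for p in q])[:,:2];Q=np.array([onz(c,p,.110) for p in t])[:,:2]
    print(n,P.round(4).tolist(),'c',P.mean(0).round(4),'rect',cv2.minAreaRect(P.astype(np.float32)));print(' tabs',Q.round(4).tolist(),Q.mean(0).round(4),np.linalg.norm(Q[0]-Q[1]),np.degrees(np.arctan2(*(Q[0]-Q[1])[::-1])))
for n,p,z in (('pot',(345,105),.084),('tin',(352,262),.02),('lab1',(390,128),.016),('lab2',(433,138),.016)): print(n,onz(a,p,z).round(3))
o=bot.get_obs();print(R.from_quat(o['tool_rot']).as_matrix().round(3))
```

```text
top [[0.6204, -0.3188], [0.6279, -0.3605], [0.5623, -0.378], [0.5513, -0.3321]] c [ 0.5905 -0.3474] rect ((0.5909860134124756, -0.3468075394630432), (0.07029905170202255, 0.04712730273604393), 13.558502197265625)
 tabs [[0.6125, -0.342], [0.5678, -0.3526]] [ 0.5902 -0.3473] 0.045913517525658656 13.43027622565603
scene [[0.5536, -0.3328], [0.6193, -0.3183], [0.6299, -0.3626], [0.563, -0.3768]] c [ 0.5914 -0.3476] rect ((0.5917154550552368, -0.3475116193294525), (0.0684434026479721, 0.04550172761082649), 12.097856521606445)
 tabs [[0.5699, -0.3534], [0.6125, -0.343]] [ 0.5912 -0.3482] 0.04384142327607909 -166.356606023099
pot [ 0.785 -0.103  0.084]
tin [ 0.385 -0.125  0.02 ]
lab1 [ 0.744 -0.234  0.016]
lab2 [ 0.716 -0.351  0.016]
[[ 0.253  0.967 -0.   ]
 [ 0.967 -0.253 -0.001]
 [-0.001  0.    -1.   ]]
```

play_rows(deltas=[1, -0.71, 0.69, 0, 0, 1, -0.71, 0.69, 0, 0, 1, -0.71, 0.69, 0, 0, 1, -0.71, 0.69, 0, 0, 1, -0.71, 0.69, 0, 0, 1, -0.71, 0.69, 0, 0, 1, -0.71, 0.69, 0, 0, 1, -0.71, 0.69, 0, 0, 1, -0.71, 0.69, 0, 0, 1, -0.71, 0.69, 0, 0, 1, -0.71, 0.69, 0, 0, 1, -0.71, 0.69, 0, 0])

```text
clock: 1.8
eef_pos: [0.4902, -0.1505, 0.2328]
tool_rot: [0.789, 0.615, 0.005, 0.002]
ft_force: [0.7, 1.2, 0.3]
grip_width: 0.0851
```

```bash
cat >> h.py <<'E'
def go(x,y,z,yaw):
    o=bot.get_obs();M=R.from_quat(o['tool_rot']).as_matrix();p=o['eef_pos']
    cy=np.degrees(np.arctan2(M[1,0],M[0,0]))
    d=M.T@(np.array([x,y,z])-p)/.06
    print('t',round(o['clock'],2),'p',p.round(4),'yaw',round(cy,2),'tilt',M[:,2].round(3),'w',round(o['grip_width'],4),'F',o['ft_force'].round(1),'j',o['joint_pos'].round(2))
    print('delta units',d.round(3),'turn',round((cy-yaw+180)%360-180,2))
E
python3 -c "
from h import *
go(.5908,-.3475,.2,103.2)"
```

```text
t 1.8 p [ 0.4902 -0.1505  0.2328] yaw 75.87 tilt [ 0.011  0.003 -1.   ] w 0.0851 F [0.7 1.2 0.3] j [-0.3   0.26  0.03  1.34  0.01 -0.06]
delta units [-2.777  2.422  0.554] turn -27.33
```

play_rows(deltas=[1, -0.69, 0.6, 0.13, 0, 1, -0.69, 0.6, 0.13, 0, 1, -0.69, 0.6, 0.13, 0, 1, -0.69, 0.6, 0.13, 0, 1, 0, 0, 0, -9, 1, 0, 0, 0, -9, 1, 0, 0, 0, -9, 1, 0, 0, 0, 0])

```text
clock: 2.8
eef_pos: [0.5924, -0.359, 0.1926]
tool_rot: [0.621, 0.784, 0.005, -0.0]
ft_force: [-0.3, 0.5, 0.1]
grip_width: 0.085
```

Run:
```python
from h import *
c=cam('wrist','wr1')
go(.5908,-.3475,.062,103.2)
x=np.radians(13.2);X=np.array([np.cos(x),np.sin(x)]);Y=np.array([-X[1],X[0]]);C=np.array([.5908,-.3475])
P=[[*(C+a*X*.035+b*Y*.0235),.105] for a,b in((1,1),(1,-1),(-1,-1),(-1,1))]
q=proj(c,P);print(q.round(0));im=c['color'].copy();cv2.polylines(im,[q.astype(np.int32)],True,(0,0,255),1);cv2.imwrite('pics/wr1.png',im)
```

```text
t 2.85 p [ 0.5924 -0.3589  0.1925] yaw 103.17 tilt [ 0.005  0.008 -1.   ] w 0.0854 F [ 0.2  1.1 -0. ] j [-0.55  0.66  0.56  1.47  0.01 -0.78]
delta units [0.177 0.004 2.177] turn -0.03
[[328. 263.]
 [259. 264.]
 [258. 161.]
 [332. 161.]]
```

View pics/wr1.png

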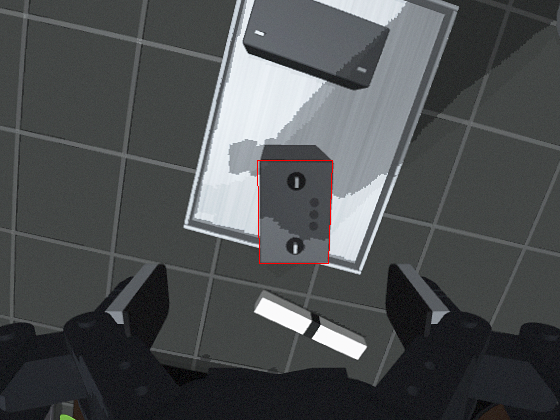

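The wrist view shows the projected lid outline (258–332, 161–264) matching the real lid, so I'm going down to grasp.

play_rows(deltas=[1, 0.18, 0, 0.2, 0, 1, 0, 0, 0.5, 0, 1, 0, 0, 0.5, 0, 1, 0, 0, 0.5, 0, 1, 0, 0, 0.4, 0, 1, 0, 0, 0.1, 0])

```text
clock: 3.6
eef_pos: [0.5922, -0.3469, 0.0599]
tool_rot: [0.627, 0.779, 0.005, 0.002]
ft_force: [-0.5, 0.0, -0.1]
grip_width: 0.0856
```

```bash
python3 -c "
from h import *
go(.5908,-.3475,.060,103.2)"
```

```text
t 3.6 p [ 0.5922 -0.3469  0.0599] yaw 102.39 tilt [ 0.01   0.005 -1.   ] w 0.0856 F [-0.5  0.  -0.1] j [-0.53  0.71  0.3   1.15  0.01 -0.75]
delta units [-0.004 -0.025 -0.002] turn -0.81
```

play_rows(deltas=[0, 0, -0.02, 0, -0.8, 0, 0, 0, 0, 0, 0, 0, 0, 0, 0, 0, 0, 0, 0, 0, 0, 0, 0, 0, 0, 0, 0, 0, 0, 0])

```text
clock: 4.35
eef_pos: [0.5918, -0.3474, 0.0619]
tool_rot: [0.622, 0.783, 0.005, 0.003]
ft_force: [-0.0, 0.5, -2.5]
grip_width: 0.0465
```

play_rows(deltas=[0, 0, 0, -0.3, 0, 0, 0, 0, -0.5, 0, 0, 0, 0, -0.5, 0, 0, 0, 0, -0.5, 0, 0, 0, 0, 0, 0])

```text
clock: 4.97
eef_pos: [0.5886, -0.3474, 0.173]
tool_rot: [0.622, 0.783, 0.004, 0.0]
ft_force: [0.7, 0.2, -6.8]
grip_width: 0.0463
```

```bash
python3 -c "
from h import *
go(.6145,-.0325,.16,19.25)"
```

```text
t 4.97 p [ 0.5886 -0.3474  0.173 ] yaw 103.11 tilt [ 0.006  0.007 -1.   ] w 0.0463 F [ 0.7  0.2 -6.8] j [-0.54  0.64  0.47  1.4   0.01 -0.77]
delta units [5.012 1.609 0.254] turn 83.86
```

play_rows(deltas=[0, 0.3, 0.1, 0, 0, 0, 0.6, 0.19, 0, 0, 0, 0.6, 0.19, 0, 0, 0, 0.6, 0.19, 0, 0, 0, 0.6, 0.19, 0, 0, 0, 0.6, 0.19, 0, 0, 0, 0.6, 0.19, 0, 0, 0, 0.6, 0.19, 0, 0, 0, 0.4, 0.13, 0, 0, 0, 0, 0, 0, 8, 0, 0, 0, 0, 10, 0, 0, 0, 0, 10])

```text
clock: 6.48
eef_pos: [0.599, -0.0159, 0.1557]
tool_rot: [0.795, 0.606, -0.006, -0.016]
ft_force: [0.3, -0.5, -6.5]
grip_width: 0.0465
```

play_rows(deltas=[0, 0, 0, 0, 10, 0, 0, 0, 0, 10, 0, 0, 0, 0, 10, 0, 0, 0, 0, 10, 0, 0, 0, 0, 10, 0, 0, 0, 0, 6, 0, 0, 0, 0, 0])

```text
clock: 7.35
eef_pos: [0.5884, -0.0086, 0.1441]
tool_rot: [0.988, 0.149, -0.024, -0.015]
ft_force: [-0.4, 0.1, -7.0]
grip_width: 0.0464
```

```bash
python3 -c "
from h import *
go(.6145,-.0325,.09,19.25)"
```

```text
t 7.35 p [ 0.5884 -0.0086  0.1441] yaw 17.2 tilt [-0.051  0.022 -0.998] w 0.0464 F [-0.4  0.1 -7. ] j [-0.03  0.5   0.16  1.28  0.02  1.25]
delta units [0.336 0.541 0.869] turn -2.05
```

play_rows(deltas=[0, 0.19, 0.28, 0, -1, 0, 0.19, 0.28, 0, -1, 0, 0, 0, 0, 0])

```text
clock: 7.72
eef_pos: [0.6184, -0.032, 0.139]
tool_rot: [0.985, 0.171, -0.026, -0.016]
ft_force: [-0.6, 0.4, -6.3]
grip_width: 0.0461
```

```bash
python3 -c "
from h import *
go(.6166,-.0316,.07,19.25)"
```

```text
t 7.72 p [ 0.6184 -0.032   0.139 ] yaw 19.72 tilt [-0.057  0.023 -0.998] w 0.0461 F [-0.6  0.4 -6.3] j [-0.06  0.57  0.26  1.32  0.02  1.17]
delta units [0.027 0.031 1.15 ] turn 0.47
```

play_rows(deltas=[0, 0.01, 0.01, 0.4, 0, 0, 0.01, 0.01, 0.4, 0, 0, 0, 0.01, 0.3, 0.4])

```text
clock: 8.1
eef_pos: [0.6153, -0.0295, 0.0719]
tool_rot: [0.985, 0.17, -0.026, -0.017]
ft_force: [0.8, 0.4, -6.1]
grip_width: 0.0465
```

```bash
python3 -c "
from h import *
go(.6166,-.0316,.06,19.25)"
```

```text
t 8.1 p [ 0.6153 -0.0295  0.0719] yaw 19.59 tilt [-0.057  0.025 -0.998] w 0.0465 F [ 0.8  0.4 -6.1] j [-0.06  0.62  0.16  1.17  0.02  1.17]
delta units [0.018 0.049 0.196] turn 0.34
```

play_rows(deltas=[0, 0.02, 0.05, 0.1, 0.3, 0, 0, 0, 0.05, 0])

```text
clock: 8.35
eef_pos: [0.6146, -0.0306, 0.0609]
tool_rot: [0.985, 0.168, -0.028, -0.018]
ft_force: [0.3, -0.4, -6.5]
grip_width: 0.0466
```

Run:
```python
from h import *
go(.6166,-.0316,.059,19.25)
b=cam('scene');a=cam('top')
A=cv2.resize(a['color'][130:260,270:360],None,fx=4,fy=4,interpolation=2);B=cv2.resize(b['color'][190:310,240:340],None,fx=4,fy=4,interpolation=2)
o=np.zeros((520,800,3),np.uint8);o[:520,:360]=A;o[:480,380:780]=B
cv2.imwrite('pics/pl1.png',o)
```

```text
t 8.35 p [ 0.6146 -0.0306  0.0609] yaw 19.42 tilt [-0.061  0.025 -0.998] w 0.0466 F [ 0.3 -0.4 -6.5] j [-0.06  0.63  0.15  1.15  0.02  1.17]
delta units [0.027 0.029 0.029] turn 0.17
```

View pics/pl1.png

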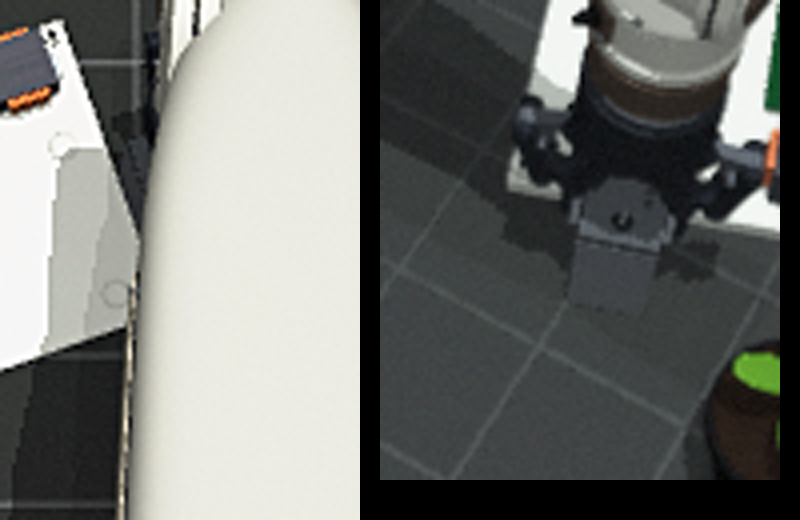

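Scene crop: the battery hangs from the gripper just above the bench, with its lid around (620,210) and its rear narrow face facing the camera. No other object is touched. I'm lowering to contact.

play_rows(deltas=[0, 0.02, 0.04, 0.03, 0, 0, 0, 0, 0.02, 0, 0, 0, 0, 0.02, 0])

```text
clock: 8.82
eef_pos: [0.6168, -0.0321, 0.0599]
tool_rot: [0.985, 0.168, -0.027, -0.018]
ft_force: [-4.2, 1.0, 1.3]
grip_width: 0.0463
```

```bash
python3 -c "
from h import *
go(.6171,-.0330,.058,19.25)"
```

```text
t 8.82 p [ 0.6168 -0.0321  0.0599] yaw 19.42 tilt [-0.059  0.026 -0.998] w 0.0463 F [-4.2  1.   1.3] j [-0.06  0.63  0.15  1.15  0.02  1.17]
delta units [0.001 0.017 0.031] turn 0.17
```

play_rows(deltas=[0.7, 0, 0, 0, 0, 0.8, 0, 0, 0, 0, 1, 0, 0, 0, 0, 1, 0, 0, 0, 0, 1, 0, 0, 0, 0])

```text
clock: 9.45
eef_pos: [0.6211, -0.0327, 0.0632]
tool_rot: [0.985, 0.168, -0.022, -0.016]
ft_force: [-0.1, -0.4, -0.3]
grip_width: 0.0854
```

play_rows(deltas=[1, 0, 0, -0.3, 0, 1, 0, 0, -0.5, 0, 1, 0, 0, -0.8, 0, 1, 0, 0, -0.5, 0, 1, 0, 0.8, 0, 0, 1, 0, 0.5, 0, 0, 1, 0, 0, 0, 0])

```text
clock: 10.32
eef_pos: [0.6539, -0.1105, 0.1893]
tool_rot: [0.985, 0.169, -0.022, -0.016]
ft_force: [-0.2, 1.4, -0.7]
grip_width: 0.0851
```

Run:
```python
from h import *
go(.6171,-.0330,.058,19.25)
C0=np.array([.6009,.006]);xd=np.array([-.3297,.9441]);yd=np.array([-.9441,-.3297])
def box(ex,ey=0,z=.101):
    C=C0+ex*xd+ey*yd
    return [[*(C+a*xd*.035+b*yd*.0235),z] for a,b in((1,1),(1,-1),(-1,-1),(-1,1))]
im=[]
for n in('scene','wrist'):
    c=cam(n)
    i=c['color'].copy()
    q=proj(c,box(-.0385));cv2.polylines(i,[(q*16).astype(np.int32)],True,(0,0,255),1,shift=4)
    print(n,q.round(0).tolist())
    im.append(cv2.resize(i[190:310,240:340],None,fx=4,fy=4,interpolation=2) if n=='scene' else cv2.resize(i,(400,300)))
o=np.zeros((480,800,3),np.uint8);o[:,:400]=im[0];o[:300,400:]=im[1];cv2.imwrite('pics/pl2.png',o)
```

```text
t 10.32 p [ 0.6539 -0.1105  0.1893] yaw 19.53 tilt [-0.049  0.024 -0.999] w 0.0851 F [-0.2  1.4 -0.7] j [-0.17  0.64  0.51  1.49  0.02  1.06]
delta units [-0.063 -1.336  2.246] turn 0.28
scene [[294.0, 221.0], [314.0, 225.0], [309.0, 252.0], [288.0, 248.0]]
wrist [[225.0, 17.0], [304.0, 16.0], [302.0, 136.0], [227.0, 136.0]]
```

View pics/pl2.png

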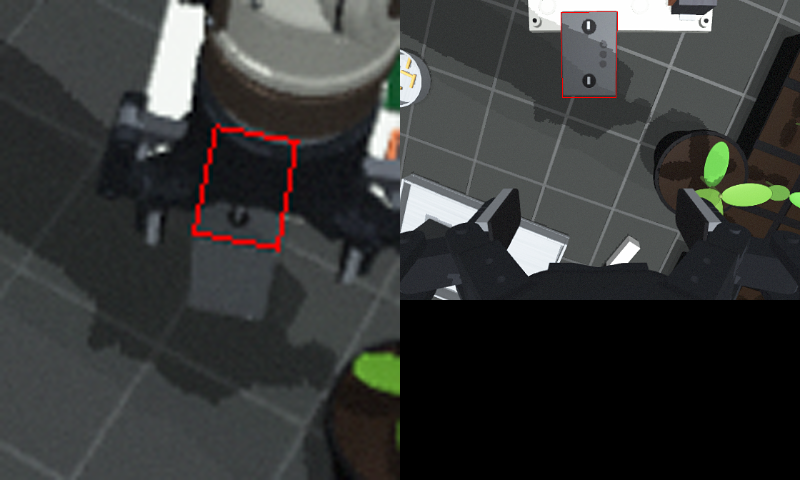

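Wrist view: the battery is standing free, its lid matching the predicted outline (edge x = -0.0385, y = 0), square to the plate's end. Next I'm closing the gripper and coming down behind it.

play_rows(deltas=[0, -0.13, 0, 0, 0.2, 0, 0, 0, 0.3, 0, 0, 0, 0, 0.5, 0, 0, 0, 0, 0.5, 0, 0, 0, 0, 0.3, 0, 0, 0, 0, 0, 0, 0, 0, 0, 0, 0])

```text
clock: 11.3
eef_pos: [0.6369, -0.1021, 0.0936]
tool_rot: [0.985, 0.172, -0.023, -0.017]
ft_force: [-0.4, 0.5, 0.3]
grip_width: 0.0001
```

```bash
cat >> h.py <<'E'
C0=np.array([.6009,.006]);xd=np.array([-.3297,.9441]);yd=np.array([-.9441,-.3297])
def goe(ex,ey,z,yaw=19.25):
    p=bot.get_obs()['eef_pos'][:2]-C0; print('edge x,y',(p@xd).round(4),(p@yd).round(4)); go(*(C0+ex*xd+ey*yd),z,yaw)
E
python3 -c "
from h import *
goe(-.09,0,.09)"
```

```text
edge x,y -0.114 0.0017
t 11.3 p [ 0.6369 -0.1021  0.0936] yaw 19.91 tilt [-0.051  0.025 -0.998] w 0.0001 F [-0.4  0.5  0.3] j [-0.17  0.65  0.28  1.25  0.02  1.06]
delta units [ 0.035 -0.396  0.075] turn 0.66
```

play_rows(deltas=[0, 0.03, -0.15, 0.06, 0.6, 0, 0, -0.15, 0, 0, 0, 0, -0.15, 0, 0, 0, 0, -0.15, 0, 0, 0, 0, -0.15, 0, 0, 0, 0, -0.15, 0, 0, 0, 0, -0.15, 0, 0])

```text
clock: 12.18
eef_pos: [0.6215, -0.0415, 0.0991]
tool_rot: [0.986, 0.166, -0.016, -0.012]
ft_force: [1.7, -5.0, 7.0]
grip_width: -0.0
```

```bash
python3 -c "
from h import *
goe(0,0,.09)"
```

```text
edge x,y -0.0517 -0.0038
t 12.18 p [ 0.6215 -0.0415  0.0991] yaw 19.14 tilt [-0.036  0.018 -0.999] w -0.0 F [ 1.7 -5.   7. ] j [-0.07  0.59  0.19  1.2   0.01  1.16]
delta units [-0.061 -0.856  0.178] turn -0.11
```

play_rows(deltas=[0, 0, -0.15, 0.05, 0, 0, 0, -0.15, 0.05, 0, 0, 0, -0.15, 0.05, 0])

```text
clock: 12.55
eef_pos: [0.6143, -0.0143, 0.0946]
tool_rot: [0.986, 0.166, -0.013, -0.011]
ft_force: [0.4, -0.0, 1.9]
grip_width: 0.0002
```

Run:
```python
from h import *
goe(0,0,.09)
c=cam('scene');cv2.imwrite('pics/tip.png',cv2.resize(c['color'][180:310,240:350],None,fx=4,fy=4,interpolation=2))
```

```text
edge x,y -0.0235 -0.006
t 12.55 p [ 0.6143 -0.0143  0.0946] yaw 19.11 tilt [-0.029  0.018 -0.999] w 0.0002 F [ 0.4 -0.   1.9] j [-0.03  0.57  0.14  1.17  0.02  1.21]
delta units [-0.099 -0.39   0.089] turn -0.14
```

View pics/tip.png

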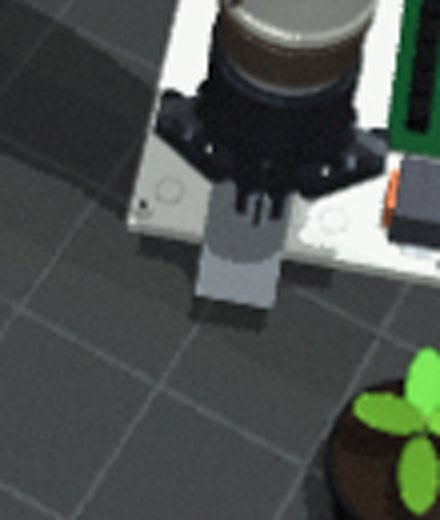

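The battery is leaning over the edge, with its rear face and foot visible around (240,260), and the fingers are still on it. I'll carry on pushing.

play_rows(deltas=[0, 0, -0.15, 0.03, 0, 0, 0, -0.15, 0.03, 0, 0, 0, -0.15, 0.03, 0, 0, 0, -0.15, 0, 0])

```text
clock: 13.1
eef_pos: [0.5977, 0.025, 0.0864]
tool_rot: [0.986, 0.167, -0.017, -0.014]
ft_force: [-0.0, 0.2, 0.8]
grip_width: -0.0002
```

```bash
python3 -c "
from h import *
goe(0,0,.2)"
```

```text
edge x,y 0.019 -0.0032
t 13.1 p [0.5977 0.025  0.0864] yaw 19.25 tilt [-0.038  0.022 -0.999] w -0.0002 F [-0.   0.2  0.8] j [0.03 0.56 0.09 1.14 0.02 1.26]
delta units [-0.108  0.254 -1.901] turn -0.0
```

Probably over. I'm rising, opening and backing off to look.

play_rows(deltas=[0, 0, 0, -0.3, 0, 0, 0, 0, -0.6, 0, 1, 0, 0.6, -0.6, 0, 1, 0, 0.8, -0.4, 0, 1, 0, 0.3, 0, 0, 1, 0, 0, 0, 0])

```text
clock: 13.85
eef_pos: [0.6348, -0.0715, 0.1979]
tool_rot: [0.985, 0.169, -0.019, -0.015]
ft_force: [-0.0, -0.7, 0.0]
grip_width: 0.0725
```

Run:
```python
from h import *
goe(0.02,0,.2)
c=cam('wrist');i=c['color'].copy()
P=[[*(C0+a*xd+b*yd),.082] for a,b in((.101,.0235),(.101,-.0235),(0,-.0235),(0,.0235))]
q=proj(c,P);print(q.round(0).tolist());cv2.polylines(i,[q.astype(np.int32)],True,(0,0,255),1);cv2.imwrite('pics/ly.png',i)
```

```text
edge x,y -0.0843 -0.0064
t 13.85 p [ 0.6348 -0.0715  0.1979] yaw 19.54 tilt [-0.042  0.023 -0.999] w 0.0725 F [-0.  -0.7  0. ] j [-0.12  0.58  0.42  1.46  0.02  1.11]
delta units [-0.1   -1.739  0.031] turn 0.29
[[237.0, -75.0], [311.0, -76.0], [308.0, 87.0], [239.0, 87.0]]
```

View pics/ly.png

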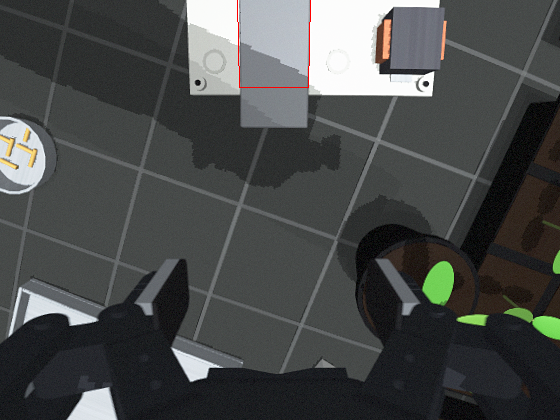

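Run:
```python
from h import *
c=cam('wrist');im=c['color']
print('cam',ray(c,(280,210))[0].round(3))
for e in(-.04,-.03,-.02,-.01,0):
    print(e,[proj(c,[[*(C0+e*xd+b*yd),z] for b in(.0235,-.0235)]).round(0).tolist() for z in(.082,.012)])
g=im.mean(2)
print(g[70:140:2,285].round(0).tolist())
for r in (60,100,115): 
    print(r,g[r,232:316:2].round(0).tolist())
```

```text
cam [ 0.619 -0.012  0.343]
-0.04 [[[240.0, 147.0], [307.0, 148.0]], [[250.0, 142.0], [303.0, 143.0]]]
-0.03 [[[240.0, 133.0], [307.0, 133.0]], [[250.0, 131.0], [303.0, 131.0]]]
-0.02 [[[240.0, 118.0], [307.0, 119.0]], [[250.0, 119.0], [304.0, 119.0]]]
-0.01 [[[240.0, 103.0], [308.0, 104.0]], [[250.0, 108.0], [304.0, 108.0]]]
0 [[[239.0, 88.0], [308.0, 89.0]], [[250.0, 96.0], [304.0, 96.0]]]
[130.0, 128.0, 130.0, 134.0, 131.0, 131.0, 129.0, 133.0, 131.0, 133.0, 130.0, 132.0, 131.0, 130.0, 129.0, 129.0, 129.0, 131.0, 128.0, 131.0, 130.0, 130.0, 130.0, 135.0, 127.0, 130.0, 127.0, 130.0, 131.0, 89.0, 47.0, 41.0, 43.0, 42.0, 48.0]
60 [203.0, 204.0, 203.0, 204.0, 92.0, 130.0, 127.0, 126.0, 126.0, 126.0, 131.0, 130.0, 129.0, 129.0, 128.0, 129.0, 128.0, 133.0, 130.0, 129.0, 128.0, 131.0, 129.0, 133.0, 194.0, 191.0, 192.0, 190.0, 194.0, 189.0, 189.0, 190.0, 190.0, 193.0, 193.0, 191.0, 192.0, 191.0, 144.0, 255.0, 252.0, 252.0]
100 [43.0, 45.0, 51.0, 43.0, 72.0, 112.0, 119.0, 126.0, 125.0, 129.0, 128.0, 126.0, 127.0, 131.0, 128.0, 131.0, 127.0, 127.0, 128.0, 131.0, 129.0, 129.0, 130.0, 128.0, 133.0, 133.0, 129.0, 129.0, 131.0, 132.0, 131.0, 132.0, 129.0, 131.0, 134.0, 131.0, 130.0, 126.0, 61.0, 47.0, 51.0, 55.0]
115 [48.0, 49.0, 42.0, 45.0, 72.0, 113.0, 111.0, 111.0, 116.0, 115.0, 113.0, 115.0, 109.0, 116.0, 114.0, 120.0, 116.0, 113.0, 131.0, 124.0, 128.0, 131.0, 129.0, 130.0, 129.0, 126.0, 130.0, 128.0, 130.0, 128.0, 128.0, 131.0, 126.0, 129.0, 135.0, 129.0, 131.0, 123.0, 71.0, 73.0, 69.0, 57.0]
```

The battery lies flat on the deck, in line. Its foot end is at row 128 (edge x ≈ -0.027) and its sides at columns 241 and 308 (y ≈ 0). I'll regrasp at the case middle, edge x ≈ 0.0235.

```bash
python3 -c "
from h import *
goe(.0235,-.0003,.12)"
```

```text
edge x,y -0.0828 -0.0065
t 13.95 p [ 0.6343 -0.07    0.1979] yaw 19.66 tilt [-0.043  0.023 -0.999] w 0.0844 F [-0.2  0.6 -0.2] j [-0.12  0.58  0.42  1.46  0.02  1.11]
delta units [-0.048 -1.724  1.364] turn 0.41
```

play_rows(deltas=[1, -0.05, -0.4, 0, 0.4, 1, 0, -0.6, 0, 0, 1, 0, -0.5, 0.3, 0, 1, 0, -0.2, 0.5, 0, 1, 0, 0, 0.4, 0, 1, 0, 0, 0.1, 0])

```text
clock: 14.7
eef_pos: [0.5858, 0.0398, 0.1174]
tool_rot: [0.985, 0.172, -0.024, -0.017]
ft_force: [-0.5, -0.4, -0.3]
grip_width: 0.0849
```

```bash
python3 -c "
from h import *
goe(.0235,-.0003,.036)"
```

```text
edge x,y 0.0369 0.0031
t 14.7 p [0.5858 0.0398 0.1174] yaw 19.92 tilt [-0.054  0.026 -0.998] w 0.0849 F [-0.5 -0.4 -0.3] j [0.05 0.52 0.12 1.22 0.03 1.28]
delta units [0.112 0.282 1.343] turn 0.67
```

play_rows(deltas=[1, 0.11, 0.28, 0, 0.7, 1, 0, 0, 0.4, 0, 1, 0, 0, 0.4, 0, 1, 0, 0, 0.4, 0, 1, 0, 0, 0.14, 0, 1, 0, 0, 0, 0])

```text
clock: 15.45
eef_pos: [0.6017, 0.0246, 0.0391]
tool_rot: [0.986, 0.164, -0.019, -0.016]
ft_force: [0.3, -0.8, 0.4]
grip_width: 0.0855
```

```bash
python3 -c "
from h import *
goe(.0235,-.0003,.036)"
```

```text
edge x,y 0.0173 -0.0068
t 15.45 p [0.6017 0.0246 0.0391] yaw 18.95 tilt [-0.043  0.025 -0.999] w 0.0855 F [ 0.3 -0.8  0.4] j [0.03 0.61 0.05 1.05 0.03 1.27]
delta units [-0.108 -0.1    0.059] turn -0.3
```

play_rows(deltas=[1, -0.11, -0.1, 0.05, -0.3, 1, 0, 0, 0, 0])

```text
clock: 15.7
eef_pos: [0.5945, 0.0281, 0.0384]
tool_rot: [0.986, 0.167, -0.017, -0.016]
ft_force: [-1.1, 0.9, -0.3]
grip_width: 0.0851
```

```bash
python3 -c "
from h import *
goe(.0235,-.0003,.036)"
```

```text
edge x,y 0.023 -0.0012
t 15.7 p [0.5945 0.0281 0.0384] yaw 19.24 tilt [-0.039  0.025 -0.999] w 0.0851 F [-1.1  0.9 -0.3] j [0.03 0.6  0.02 1.04 0.03 1.27]
delta units [-0.015 -0.007  0.041] turn -0.01
```

play_rows(deltas=[0, 0, 0, 0, 0, 0, 0, 0, 0, 0, 0, 0, 0, 0, 0, 0, 0, 0, 0, 0, 0, 0, 0, 0, 0, 0, 0, 0, 0, 0])

```text
clock: 16.45
eef_pos: [0.595, 0.0281, 0.0401]
tool_rot: [0.986, 0.167, -0.016, -0.015]
ft_force: [-0.2, 0.5, 1.2]
grip_width: 0.0466
```

```bash
python3 -c "
from h import *
goe(.0235,-.0003,.075)"
```

```text
edge x,y 0.0228 -0.0017
t 16.45 p [0.595  0.0281 0.0401] yaw 19.25 tilt [-0.037  0.024 -0.999] w 0.0466 F [-0.2  0.5  1.2] j [0.03 0.6  0.02 1.04 0.03 1.27]
delta units [-0.04  -0.033 -0.58 ] turn 0.0
```

play_rows(deltas=[0, 0, 0, -0.2, 0, 0, 0, 0, -0.3, 0, 0, 0, 0, -0.25, 0, 0, 0, -0.3, -0.03, 0, 0, 0, -0.55, -0.03, 0, 0, 0, -0.6, -0.03, 0, 0, 0, -0.55, -0.03, 0, 0, 0, -0.4, -0.03, 0, 0, 0, 0, -0.03, 0])

```text
clock: 17.58
eef_pos: [0.5411, 0.1707, 0.0979]
tool_rot: [0.985, 0.168, -0.024, -0.017]
ft_force: [0.9, -0.2, -6.4]
grip_width: 0.0465
```

```bash
python3 -c "
from h import *
goe(.1795,-.001,.06)
c=cam('wrist','in1')"
```

```text
edge x,y 0.1752 0.0021
t 17.57 p [0.5411 0.1707 0.0979] yaw 19.37 tilt [-0.052  0.026 -0.998] w 0.0465 F [ 0.9 -0.2 -6.4] j [0.28 0.49 0.01 1.14 0.04 1.52]
delta units [ 0.078 -0.045  0.631] turn 0.12
```

View pics/in1.png

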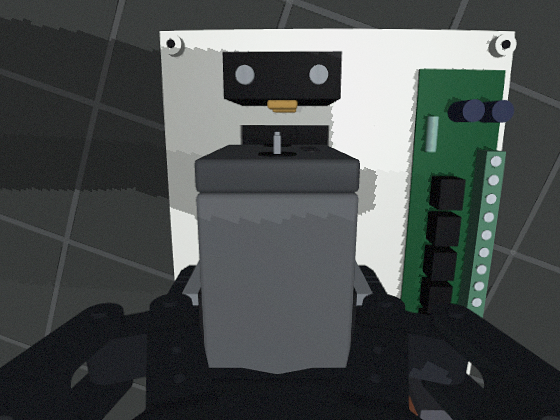

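play_rows(deltas=[0, 0.08, -0.05, 0.3, 0, 0, 0.01, 0, 0.22, 0, 0, 0, 0, -0.03, 0])

```text
clock: 18.0
eef_pos: [0.5433, 0.1741, 0.0648]
tool_rot: [0.986, 0.166, -0.025, -0.016]
ft_force: [-0.5, -0.1, -6.2]
grip_width: 0.0466
```

Run:
```python
from h import *
goe(.1793,0,.04)
c=cam('wrist');i=c['color'];o=bot.get_obs()
print('bay far edge',proj(c,[[*(C0+.2345*xd+b*yd),.012] for b in(.0275,-.0275)]).round(1).tolist())
T=R.from_quat(o['tool_rot']).as_matrix();e=o['eef_pos'];z=e[2]-.0401
print('lid front top',proj(c,[[*(e[:2]+(.0008+.101-.0505)*xd+b*yd),z+.082] for b in(.0235,-.0235)]).round(1).tolist())
print('strip face top',proj(c,[[*(C0+.246*xd+b*yd),.074] for b in(.0335,-.0335)]).round(1).tolist())
cv2.imwrite('pics/in2.png',cv2.resize(i[30:230,150:450],None,fx=2.6,fy=2.6,interpolation=2))
```

```text
edge x,y 0.1777 -0.0011
t 18.0 p [0.5433 0.1741 0.0648] yaw 19.21 tilt [-0.055  0.024 -0.998] w 0.0466 F [-0.5 -0.1 -6.2] j [ 0.29  0.53 -0.01  1.07  0.04  1.52]
delta units [ 0.    -0.011  0.414] turn -0.04
bay far edge [[227.7, 130.7], [331.4, 130.7]]
lid front top [[189.3, 156.8], [357.5, 157.3]]
strip face top [[180.8, 101.5], [366.8, 100.8]]
```

View pics/in2.png

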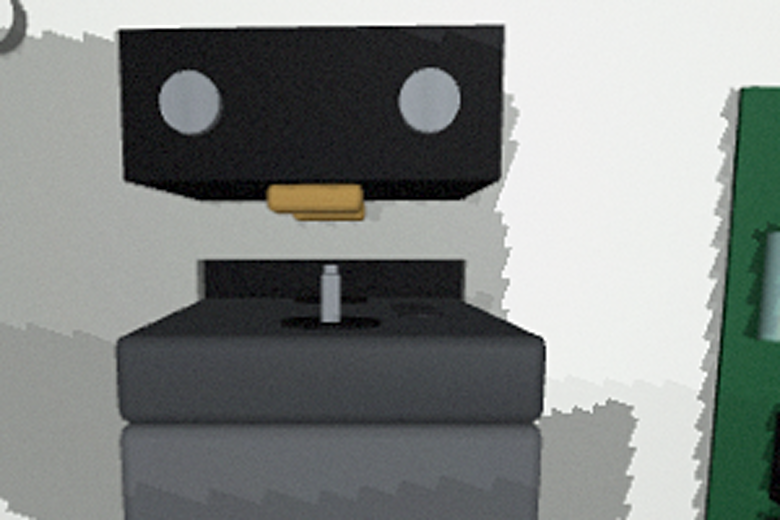

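Wrist view: the bay's far edge is at columns 226–329, row 130, within about 1 mm of the prediction. The lid and strip line up too. I'm making a small correction and lowering.

play_rows(deltas=[0, 0, -0.02, 0.2, 0, 0, 0, 0, 0.12, 0, 0, 0, 0, -0.02, 0])

```text
clock: 18.42
eef_pos: [0.5432, 0.1751, 0.0467]
tool_rot: [0.986, 0.166, -0.024, -0.017]
ft_force: [-0.7, -0.2, -5.7]
grip_width: 0.0465
```

```bash
python3 -c "
from h import *
goe(.1798,.0005,.034)"
```

```text
edge x,y 0.1787 -0.0012
t 18.43 p [0.5432 0.1751 0.0467] yaw 19.11 tilt [-0.053  0.025 -0.998] w 0.0465 F [-0.7 -0.2 -5.7] j [ 0.29  0.55 -0.04  1.03  0.04  1.53]
delta units [-0.02  -0.009  0.213] turn -0.14
```

play_rows(deltas=[0, -0.02, -0.02, 0.03, -0.1, 0, 0, 0, 0.07, 0, 0, 0, 0, 0.05, 0])

```text
clock: 18.8
eef_pos: [0.5419, 0.1765, 0.0384]
tool_rot: [0.986, 0.166, -0.023, -0.017]
ft_force: [-0.2, 0.1, -7.2]
grip_width: 0.0466
```

```bash
python3 -c "
from h import *
goe(.1798,.0005,.033)"
```

```text
edge x,y 0.1804 -0.0005
t 18.8 p [0.5419 0.1765 0.0384] yaw 19.22 tilt [-0.05   0.026 -0.998] w 0.0466 F [-0.2  0.1 -7.2] j [ 0.29  0.56 -0.05  1.    0.04  1.53]
delta units [-0.013  0.013  0.09 ] turn -0.03
```

play_rows(deltas=[0, -0.01, 0.01, 0.04, 0, 0, 0, 0, 0.03, 0, 0, 0, 0, 0.03, 0])

```text
clock: 19.18
eef_pos: [0.5413, 0.176, 0.0324]
tool_rot: [0.986, 0.166, -0.023, -0.017]
ft_force: [-3.2, -0.5, 5.3]
grip_width: 0.0463
```

```bash
python3 -c "
from h import *
goe(.1798,.0005,.033)"
```

```text
edge x,y 0.1802 0.0002
t 19.18 p [0.5413 0.176  0.0324] yaw 19.22 tilt [-0.05   0.026 -0.998] w 0.0463 F [-3.2 -0.5  5.3] j [ 0.29  0.56 -0.06  0.99  0.04  1.53]
delta units [-0.005  0.005 -0.01 ] turn -0.03
```

Floor contact came at TCP z 0.032, as expected. I'm releasing and withdrawing.

play_rows(deltas=[0.7, 0, 0, 0, 0, 0.8, 0, 0, 0, 0, 1, 0, 0, 0, 0, 1, 0, 0, 0, 0, 1, 0, 0, 0, 0, 1, 0, 0, -0.2, 0, 1, 0, 0, -0.5, 0, 1, 0, 0, -0.8, 0, 1, 0, 0, -0.8, 0, 1, 0, 0.6, 0, 0, 1, 0, 0.8, 0, 0, 1, 0, 0, 0, 0])

```text
clock: 20.68
eef_pos: [0.5802, 0.0925, 0.1808]
tool_rot: [0.986, 0.168, -0.015, -0.017]
ft_force: [0.0, 0.0, -0.7]
grip_width: 0.0853
```

Run:
```python
from h import *
goe(.1,0,.2)
c=cam('wrist');i=c['color'].copy()
for f,z,col in((.180,.074,(0,0,255)),):
    q=proj(c,[[*(C0+(f+a)*xd+b*yd),z] for a,b in((.0505,.0235),(.0505,-.0235),(-.0505,-.0235),(-.0505,.0235))]);cv2.polylines(i,[q.astype(np.int32)],True,col,1);print(q.round(1).tolist())
q=proj(c,[[*(C0+(.18+a)*xd+b*yd),.012] for a,b in((.0545,.0275),(.0545,-.0275),(-.0545,-.0275),(-.0545,.0275))]);print(q.round(1).tolist());cv2.polylines(i,[q.astype(np.int32)],True,(0,255,0),1)
cv2.imwrite('pics/fin.png',i)
```

```text
edge x,y 0.0885 -0.0089
t 20.68 p [0.5802 0.0925 0.1808] yaw 19.36 tilt [-0.036  0.029 -0.999] w 0.0853 F [ 0.   0.  -0.7] j [0.14 0.46 0.19 1.33 0.03 1.37]
delta units [-0.156 -0.204 -0.308] turn 0.11
[[230.4, -7.0], [304.6, -7.6], [302.3, 152.9], [233.5, 152.7]]
[[236.7, 14.5], [305.9, 14.1], [303.8, 152.1], [239.1, 151.8]]
```

View pics/fin.png

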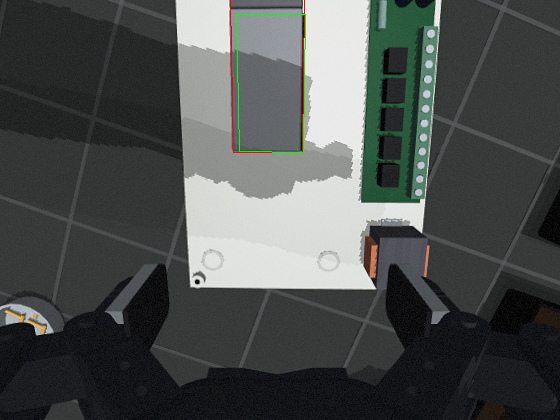

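The battery outline matches the predicted seated pose: top at 74 mm, foot end at row 152, sides at columns 232–303. The gripper is clear.

```bash
python3 -c "
from h import *
print(ticket.job_done())"
```

```text
the job is handed in; nothing more can be done
None
```

The battery now lies in the bay, terminals towards the contact strip, and the job was handed in at about 21 s of the 64 s allowed. The hand-in gives no verdict, so this rests on my own checks.

- **Standing and tipping:** I stood it square against the plain end, about 3.5 mm from the plate's end face, let go, and pushed it over the edge. It came to rest flat on the deck with its foot about 27 mm outside the edge, inside the allowed range.
- **Seating:** I took it again at mid-case, lifted it about 50 mm and lowered it. It touched the bay floor at the expected height, within about 0.5 mm.
- **Final check:** after I let go and backed off, the last wrist picture matched the outline of a fully seated battery to about 1 pixel, roughly 1 mm.
- **Tool tilt:** the tool drifted by up to about 0.06 rad while it carried the battery, and the moves could not correct that. The battery levelled itself each time I let go.
- **Position difference:** one wrist measurement put the bay about 1 mm sideways from my first estimate, and I allowed for it when lowering.
- **Other things:** I did not measure the other objects again at the end. No contact with them showed in the pictures or the force readings.

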